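# Gauge the bore of a terracotta jar

## Robot

A 7-joint arm with a two-finger parallel gripper is mounted at the origin on the work surface. World frame = base frame: x ahead of the robot, y to its left, z up, the work surface at z = 0. Lengths are in m, angles in rad, forces in N, time in s.
With the tool pointing down it reaches from about 0.4 to 0.85 m from the base axis. Payload 10.4 kg.
Tool frame: the origin (TCP) lies midway between the tips of the shut fingers; the grasp point (between the pads) lies 19 mm behind it; z points along the fingers, y is the line along which they close (so a half turn about z gives the same grasp; the last joint's range is limited). The gripper opens to 85 mm and grips with 20 to 120 N. Pads are 22 mm wide; open, the fingers measure 114 mm over their backs; the gripper's body (76 mm by 85 mm) begins 54 mm behind the grasp point. The pads swing forward as they close: fully open they stand 13 mm farther back than shut.
Start: joints at [-1.321, 0.332, -0.065, 1.46, 0.022, 1.35, -0.088], TCP at [0.168, 0.602, 0.231] pointing down, gripper open.
Joint ranges: [-2.6, 2.6], [-0.5, 2.12], [-1.47, 1.34], [0.16, 2.42], [-1.27, 4.41], [0.06, 2.06], [-2.6, 2.6]. Speed limits (rad/s): [2.22, 2.22, 2.79, 2.79, 3.14, 3.14, 3.14].

## Interface

Orientations are given as a 3x3 rotation matrix whose columns are the frame's x, y, z axes.
In Python, from cell import bot gives the robot as it stands.
- The arm moves only by the tool carry_out, never from a script. Its argument "commands" is a list of rows, each an object of numbers: "tx", "ty", "tz": the shift along the tool's x, y, z in mm; "rx", "ry", "rz": the turn, a rotation vector about the tool's x, y, z in degrees; "jaw": the closure, from -1 (fully open) to 1 (shut). A call has exactly 5 rows; each row is the pose to reach, as a shift and turn from the pose commanded when the call began, along the tool's axes at that moment; what a row does not reach only later rows make up. A row lasts 1/10 s, in which the tool goes at most 50 mm and 8.59 degrees, less where a joint would pass 70% of its speed; a pose out of reach is approached as far as the arm can. A call with a gripper value outside its range is refused whole. The fingers move at their own pace and stop on an object; "squeeze" is the grip in N (left out, the last holds). Time passes only in rows, so rows that repeat a pose let the fingers close, or fill a call up. It gives the time, the measured TCP pose, the force, the opening and the grip force at its end, in the units of the state.
- bot.get_state(): the state, without advancing time (a new reading comes with each control period).
- bot.capture(name): name is "scene" or "top" or "wrist"; returns (picture, depth): 400x640x3 uint8, red, green, blue; 400x640 float32, m along the optical axis (not along the pixel's ray), 0 where there is no reading.
- bot.camera_model(name): a dict with "fovy" (degrees; the focal length in pixels is half the picture's height over the tangent of half this angle, whatever the lens; pixels are square), "cx", "cy" (the principal point, pixels), "eye" and "orientation" of the camera in the world. Camera axes: x right, y down, z forward; pixel columns grow to the right and rows downward; lengths in m; the calibration is good to about 2 mm. A picture is of the moment at which its call begins: read the wrist's pose just before it. camera_model takes no time and is no camera call; for the wrist camera it gives the pose at the moment of the call.
- bot.close_job(): hands the job in; it is judged then, once.
The state is a dict: "clock": time; "q": joint angles; "dq": joint speeds; "joint_torque": joint torques, N m; "eef_pos": TCP position; "ee_rot": TCP orientation; "ft_force": force on the tool from outside, world axes, zero at the start; "torque": the same for the moment, N m; "gripper_width": finger opening in m; "grip_force": force on a finger pad.
Only numpy, scipy, OpenCV 4.12 (cv2) and the standard library are available. Lean on these libraries where they do the work, as an engineer would, in place of code of your own. Each camera call takes 0.05 s, during which the arm holds its last target. There are 200 camera calls.

## Task

Measure the bore of the terracotta jar on the turntable with the sprung gauge: squeeze its blue pads to draw in the plungers, lower it into the jar until its cross rests on the rim, and let go so that they spring out. Press the red lever fully down to lock it there, then lift it out by its black block (not the pads) and set it back on its round stand, still locked at the jar's size. Leave the jar standing where it is, and the dark jar, glaze pot and paddle alone.

Things in the scene. Friction and masses are not known exactly. Their poses are not given: they have to be found in the camera images.
- gauge: The bore gauge (0.35 kg); origin at the centre of the underside of its flat aluminium cross, z up, plungers move along y. The cross (arms along x and y, 140 mm tip to tip, 22 wide, 6 thick) carries it on the stand or a rim. The two steel plungers hang below it, axis 28 mm and lowest part 34 mm under the origin. At the start: on its stand, plungers free, lever up.
- gauge_grip (a point): Centre of the gauge's black handle block, 27 mm above the underside of the cross, same axes as the gauge. The block is 44 mm along x, 14 mm along y, and spans 6 to 46 mm above the cross's underside: take it across x (the pads are on its y sides). A 15 N grip or more carries the gauge.
- pad_l (a point): Middle of the outer face of the blue squeeze pad on the gauge's +y side, 27 mm above the cross's underside. Pad: 26 mm along x, from 8 to 44 mm above the cross's underside, 8 mm thick. Outer faces of the two pads: 70 mm apart free, 34 mm at the stop. Squeezing draws both plungers in; springs 2 N a pad when free, 5 N at the stop; a grip of 15 N or more also carries the gauge.
- pad_r (a point): The same on the other pad, on the gauge's -y side. The plungers are linked and always move alike; the width over their round tips is always 34 mm more than over the pads: 104 mm free, 68 mm fully squeezed.
- lever_pad (a point): Middle of the top face of the red lever's end pad (17 x 20 mm), to be pressed down. The lever is hinged over the block at gauge x = -15 mm and reaches to x = +21 mm when down; this point is then at gauge x = +14, y = 0, 30 mm above gauge_grip; lever up: about x = +4, 47 mm above gauge_grip. Takes up to about 15 N straight down.
- lock_lever (a joint): Angle of the lock lever, rad: 0 up (plungers free), 0.70 fully down at its stop (plungers clamped). It stays where it is left and goes slightly over centre at the end. Clamped plungers keep their place, but squeezing the pads with over about 5 N, or a knock, shifts them.
- plunger_l (a joint): How far each plunger is drawn in, m: 0 free (104 mm over the tips), 0.018 fully squeezed (68 mm over the tips). In the terracotta jar the plungers come to rest at about 0.0055 (92 to 93 mm over the tips).
- jar_mouth (a point): Centre of the terracotta jar's mouth, at rim height. Straight-sided jar, 80 mm high, 112 mm outside, bore 92 mm, wall 10 mm, 70 mm deep inside, 0.85 kg; it stands loose on a fixed aluminium turntable 180 mm across whose top is 45 mm above the table.
- stand_top (a point): Centre of the top edge of the gauge's stand: a fixed upright plywood tube, open on top, 60 mm high, 132 mm outside, 114 mm inside. The gauge's cross lies on its edge, at any turn about the vertical, with the plungers hanging inside.
- dark_jar_mouth (a point): Centre of the mouth of the dark brown jar, a bystander: 95 mm high, 116 mm across, mouth about 82 mm wide; loose on the table.
- glaze_pot: White glaze pot with blue cap, a bystander: 72 mm across, 95 mm high; origin at the centre of its underside; loose.
- clay_paddle: Wooden paddle 200 mm long lying flat, a bystander; origin on its underside near its middle, along its x; loose.
Things that resemble listed ones, but are neither listed nor needed, are in the scene too. Leave any purple or turquoise look-alike of the part that bears stand_top alone.

How it is judged:
On the way, in this order (a step that is already met when the one before it is completed fails the run):
1. the gauge rests on the terracotta jar's rim, unlocked, its plungers sprung out against the bore (horizontal distance between gauge_grip and jar_mouth below 0.012 m and z of gauge_grip in the frame of jar_mouth between 0.022 and 0.031 m and value of joint plunger_l between 0.004 and 0.0075 m and value of joint lock_lever below 0.3 rad), for 0.2 s.
2. the lever is pressed fully down while the gauge stands in the jar (horizontal distance between gauge_grip and jar_mouth below 0.012 m and z of gauge_grip in the frame of jar_mouth below 0.031 m and value of joint plunger_l between 0.004 and 0.0075 m and value of joint lock_lever above 0.6 rad), for 0.2 s.
At the end, for the whole second after the job is handed in: Gauge at rest on its stand, level (0.08 rad), within 15 mm of its centre, lever down (over 0.6 rad), plungers within 2 mm of their place in the terracotta bore (joint 0.0035 to 0.0075); terracotta jar upright, within 30 mm of where it was (horizontal distance between gauge_grip and stand_top below 0.015 m and z of gauge_grip in the frame of stand_top between 0.023 and 0.031 m and angle between each of gauge_grip, jar_mouth's own z axis and vertical below 0.08 rad and value of joint lock_lever above 0.6 rad and value of joint plunger_l between 0.0035 and 0.0075 m and linear speed of gauge below 0.02 m/s and distance of jar_mouth from where it was at the start of the episode below 0.03 m); the robot touches nothing.
It fails at once if the terracotta jar is tipped (angle between jar_mouth's own z axis and vertical above 0.3 rad).
It fails at once if the dark jar is moved more than 30 mm (distance of dark_jar_mouth from where it was at the start of the episode above 0.03 m).
It fails at once if the glaze pot is moved more than 30 mm (distance of glaze_pot from where it was at the start of the episode above 0.03 m).
It fails at once if the paddle is moved more than 30 mm (distance of clay_paddle from where it was at the start of the episode above 0.03 m).
It also fails if it takes over 72 s, if anything falls off the work surface, if the arm or the gripper's body presses on something with over 40 N, if the wrist force passes 120 N, or if a joint passes its speed limit or range.

## Working session

There is one attempt and no reset: what is moved stays moved. The work goes in short steps, Python scripts to look and compute and a tool call to move; the robot and the scene stay as the last step left them, time stands still between calls to the robot, and variables do not carry over. Pictures are saved under pics/ and viewed, at most 10 in all, crops included, and the job is handed in when it is done.

Besides the shell and the picture viewer there is one more tool, called as name([rows], argument=value, ...), one row to a line, values as JSON. carry_out: Moves the arm, as the interface text tells. Its arguments: {"type":"object","properties":{"commands":{"type":"array"},"squeeze":{"type":"number"}},"required":["commands"]}

```bash
ls; mkdir -p pics; cat > h.py <<'E'
import numpy as np, cv2
from cell import bot
def cloud(name):
    m=bot.camera_model(name); im,d=bot.capture(name)
    f=200/np.tan(np.radians(m['fovy'])/2)
    v,u=np.mgrid[0:400,0:640]
    P=np.stack([(u-m['cx'])/f*d,(v-m['cy'])/f*d,d],-1)@np.array(m['orientation']).T+np.array(m['eye'])
    P[d==0]=np.nan
    return im,P
def save(n,im,s=1): cv2.imwrite('pics/'+n,cv2.resize(im[...,::-1],None,fx=s,fy=s,interpolation=cv2.INTER_CUBIC))
E
python3 - <<'E'
from h import *
s=bot.get_state();print({k:np.round(v,3).tolist() for k,v in s.items()})
a=[]
for n in('scene','top'):
    im,P=cloud(n);np.savez(n,im=im,P=P);a.append(im);print(n,bot.camera_model(n))
save('a.png',np.vstack(a),0.75)
E
```

```text
pics
{'clock': 0.0, 'q': [-1.321, 0.333, -0.065, 1.461, 0.022, 1.35, -0.088], 'dq': [-0.0, 0.001, 0.001, 0.001, -0.0, -0.003, -0.001], 'joint_torque': [-0.002, -62.546, 0.048, -39.16, 0.016, 0.01, -0.0], 'eef_pos': [0.168, 0.602, 0.231], 'ee_rot': [[-0.963, 0.269, -0.0], [0.269, 0.963, -0.001], [-0.0, -0.001, -1.0]], 'ft_force': [-0.35, -0.775, 0.779], 'torque': [0.022, 0.02, 0.007], 'grip_force': 0.0, 'gripper_width': 0.085}
scene {'fovy': 49.8166230115697, 'cx': 318.39020320002794, 'cy': 193.9566195680107, 'eye': array([ 1.14483018, -0.77909173,  1.0056143 ]), 'orientation': array([[ 0.784912  ,  0.41789891, -0.45746436],
       [ 0.6193237 , -0.50681381,  0.59964816],
       [ 0.01874306, -0.75398956, -0.65661894]])}
top {'fovy': 51.3971993582336, 'cx': 318.55336812108646, 'cy': 201.68422783400496, 'eye': array([0.45445529, 0.07287512, 1.17710937]), 'orientation': array([[-0.02072857, -0.99860144,  0.04863621],
       [-0.99925057,  0.01910236, -0.03366598],
       [ 0.03268983, -0.04929761, -0.99824903]])}
```

View pics/a.png

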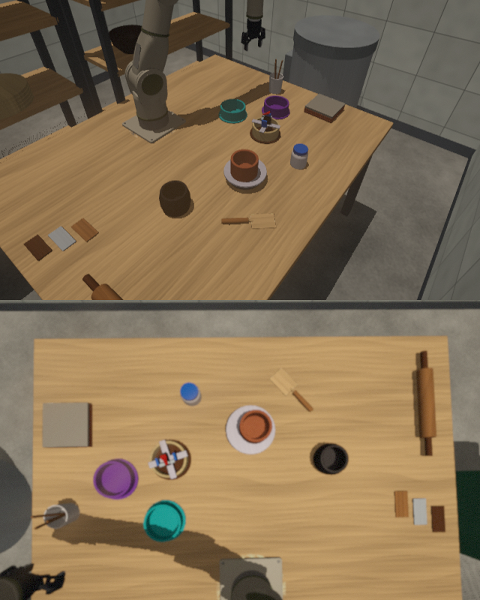

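The top view (full-res pixels) shows the gauge on its plywood stand near (224,213) and the terracotta jar on the turntable near (340,169). Turquoise (219,295) and purple (154,239) tubes are look-alikes, and the plain plywood one carries the gauge. Next I'll measure and take an enlarged crop to confirm.

```bash
cat > m.py <<'E'
from h import *
def circ(Q):
    A=np.c_[2*Q,np.ones(len(Q))];b=(Q**2).sum(1)
    for _ in range(6):
        s=np.linalg.lstsq(A,b,rcond=None)[0];r=np.sqrt(s[2]+s[:2]@s[:2])
        e=abs(np.hypot(*(Q-s[:2]).T)-r);k=e<max(2.5*np.median(e),.002);Q,A,b=Q[k],A[k],b[k]
    return s[:2],r,len(Q)
E
python3 - <<'E'
from m import *
d=np.load('top.npz');im,P=d['im'],d['P'];hsv=cv2.cvtColor(im,cv2.COLOR_RGB2HSV)
save('b.png',im[125:260,170:390],3.6)
for n,(u,v) in dict(gauge=(224,213),jar=(340,169)).items():
    print(n,P[v,u].round(3))
# jar rim
def near(c,r): return np.hypot(P[...,0]-c[0],P[...,1]-c[1])<r
j=np.nanmedian(P[165:173,336:344].reshape(-1,3),0);print(j)
m=near(j,.09)&(P[...,2]>.115)&(P[...,2]<.14);Q=P[m];print('jar z',np.median(Q[:,2]),Q[:,:2].min(0),Q[:,:2].max(0),(Q[:,:2].min(0)+Q[:,:2].max(0))/2,Q[:,:2].mean(0),len(Q))
g=P[213,224]
m=near(g,.1);Q=P[m]
for a,b in((.05,.063),(.063,.07),(.1,.116),(.118,.14)):
    q=Q[(Q[:,2]>a)&(Q[:,2]<b)];print(a,b,len(q),q[:,:2].min(0),q[:,:2].max(0),q.mean(0))
E
```

```text
gauge [0.482 0.28  0.101]
jar [ 0.597 -0.025  0.054]
[ 0.59808259 -0.02372619  0.0553924 ]
jar z 0.12454649576108356 [ 0.53723363 -0.07609892] [0.64780702 0.034004  ] [ 0.59252033 -0.02104746] [ 0.59303287 -0.02157081] 519
0.05 0.063 433 [0.41952279 0.22134877] [0.55073919 0.35505006] [0.48608206 0.29113014 0.05932532]
0.063 0.07 530 [0.4168623  0.22063597] [0.55548702 0.35815097] [0.48557817 0.28644916 0.0660978 ]
0.1 0.116 155 [0.45987125 0.2538806 ] [0.50832365 0.32363503] [0.48104052 0.28715143 0.10496889]
0.118 0.14 81 [0.46948724 0.27464918] [0.50190173 0.30164399] [0.48798316 0.28908766 0.12935459]
```

View pics/b.png

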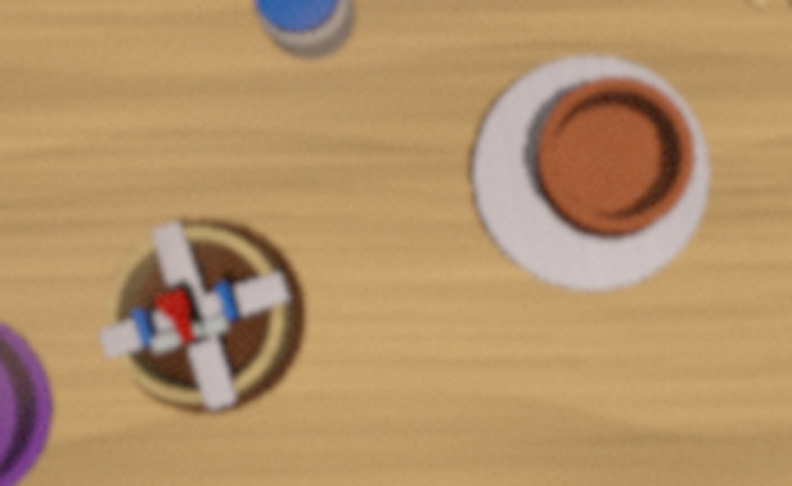

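The crop confirms it. The gauge sits on the plain plywood stand with its centre around crop (200,315), the blue pads are at (143,325) and (227,300), and the red lever is up. The terracotta jar is at (615,157). Sizes agree too: the stand measures 132 mm and the jar 110 mm, with its rim at z=0.125. I'll move over the gauge for a closer wrist look.

carry_out([
  {"tx": -35,"ty": -20,"tz": -20,"rz": -7},
  {"tx": -75,"ty": -42,"tz": -40,"rz": -14},
  {"tx": -115,"ty": -64,"tz": -50,"rz": -21},
  {"tx": -158,"ty": -87,"tz": -50,"rz": -28},
  {"tx": -200,"ty": -110,"tz": -50,"rz": -32},
])

```text
validation failed for argument at $.co...
```

```bash
cat > to.py <<'E'
import sys
from m import *
from scipy.spatial.transform import Rotation as Rn
# usage: to.py x y z yaw(deg of tool y axis)
s=bot.get_state();R=np.array(s['ee_rot']);p=np.array(s['eef_pos'])
x,y,z,a=map(float,sys.argv[1:5]);a=np.radians(a)
Y=np.array([np.cos(a),np.sin(a),0]);Z=np.array([0,0,-1.]);X=np.cross(Y,Z)
T=np.c_[X,Y,Z]
print('clk',s['clock'],'p',p.round(4),'yaw',np.degrees(np.arctan2(R[1,1],R[0,1])).round(2),'q',np.round(s['q'],2),'F',np.round(s['ft_force'],1))
print('t mm',(R.T@(np.array([x,y,z])-p)*1e3).round(1),'rot deg',np.degrees(Rn.from_matrix(R.T@T).as_rotvec()).round(2))
E
python3 to.py 0.4855 0.288 0.28 106.6
```

```text
clk 0.1 p [0.1683 0.6016 0.2306] yaw 74.37 q [-1.32  0.33 -0.06  1.46  0.02  1.35 -0.09] F [-0.4  0.1 -0.2]
t mm [-390.  -216.6  -49.1] rot deg [-7.000e-02 -2.000e-02 -3.223e+01]
```

carry_out([
  {"tx": -35,"ty": -20,"tz": -20,"rx": 0,"ry": 0,"rz": -7,"jaw": -1},
  {"tx": -75,"ty": -42,"tz": -40,"rx": 0,"ry": 0,"rz": -14,"jaw": -1},
  {"tx": -115,"ty": -64,"tz": -50,"rx": 0,"ry": 0,"rz": -21,"jaw": -1},
  {"tx": -158,"ty": -87,"tz": -50,"rx": 0,"ry": 0,"rz": -28,"jaw": -1},
  {"tx": -200,"ty": -110,"tz": -50,"rx": 0,"ry": 0,"rz": -32,"jaw": -1},
], squeeze=25)

```text
clock: 0.6
eef_pos: [0.3325, 0.4405, 0.2815]
ee_rot: [[-0.958, -0.286, 0.0], [-0.286, 0.958, 0.0], [-0.0, 0.0, -1.0]]
ft_force: [1.0, -0.1, -0.0]
gripper_width: 0.0856
grip_force: 0.0
```

```bash
python3 to.py 0.4855 0.288 0.28 106.6
```

```text
clk 0.6 p [0.3325 0.4405 0.2815] yaw 106.65 q [-1.01  0.15  0.    1.58 -0.    1.41  0.85] F [ 1.  -0.1 -0. ]
t mm [-102.9 -189.9    1.5] rot deg [0.02 0.02 0.05]
```

carry_out([
  {"tx": -21,"ty": -38,"tz": 0,"rx": 0,"ry": 0,"rz": 0,"jaw": -1},
  {"tx": -42,"ty": -76,"tz": 0,"rx": 0,"ry": 0,"rz": 0,"jaw": -1},
  {"tx": -63,"ty": -114,"tz": 0,"rx": 0,"ry": 0,"rz": 0,"jaw": -1},
  {"tx": -85,"ty": -154,"tz": 0,"rx": 0,"ry": 0,"rz": 0,"jaw": -1},
  {"tx": -101,"ty": -188,"tz": 0,"rx": 0,"ry": 0,"rz": 0,"jaw": -1},
])

```text
clock: 1.1
eef_pos: [0.4828, 0.2878, 0.281]
ee_rot: [[-0.96, -0.28, -0.0], [-0.28, 0.96, -0.001], [0.0, -0.001, -1.0]]
ft_force: [0.8, -0.1, -0.0]
gripper_width: 0.0852
grip_force: 0.0
```

```bash
python3 to.py 0.4855 0.288 0.28 106.6; python3 - <<'E'
from m import *
im,P=cloud('wrist');np.savez('w1',im=im,P=P);save('c.png',im,1.2)
print(bot.camera_model('wrist'))
E
```

```text
clk 1.1 p [0.4828 0.2878 0.281 ] yaw 106.29 q [-0.77  0.17  0.17  1.56 -0.03  1.41  1.26] F [ 0.8 -0.1 -0. ]
t mm [-2.7 -0.6  1. ] rot deg [-0.03 -0.01 -0.31]
{'fovy': 71.85565877033919, 'cx': 319.887183778244, 'cy': 198.5948942858583, 'eye': array([0.41903798, 0.26276595, 0.42286002]), 'orientation': array([[-0.27347597,  0.92275895,  0.27152682],
       [ 0.9618758 ,  0.26306144,  0.07479047],
       [-0.00241466,  0.28162847, -0.95952049]])}
```

View pics/c.png

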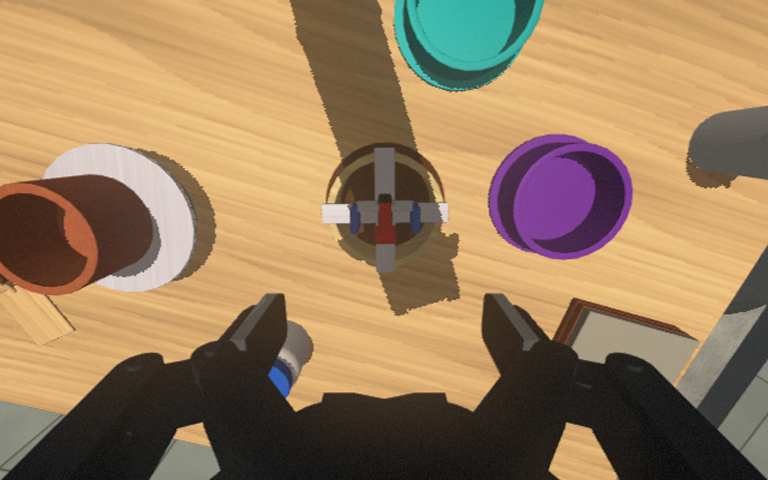

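The wrist view shows the cross centred near (385,213) with its arms upright and level, the blue pads at (355,218) and (415,218), and the red lever with its wide end toward the bottom. So gauge +x points to world +x. Next I'll refine the numbers.

```bash
cat > g.py <<'E'
from m import *
def gauge(im,P,g,zu):
    """cross pose: grey points at the cross top height zu+6mm near g"""
    h=cv2.cvtColor(im,cv2.COLOR_RGB2HSV);D=np.hypot(P[...,0]-g[0],P[...,1]-g[1])
    m=(D<.085)&(abs(P[...,2]-zu-.006)<.005)&(h[...,1]<50)&(h[...,2]>50)
    Q=P[m];c,(w,hh),a=cv2.minAreaRect((Q[:,:2]*1e3).astype(np.float32))
    print('cross',len(Q),np.round(c,1),round(w,1),round(hh,1),round(a,1),'z',np.median(Q[:,2]).round(4))
    # fit of the plus shape: maximise points in arms, penalise outside
    from scipy.optimize import minimize
    def cost(t):
        ca,sa=np.cos(t[2]),np.sin(t[2]);d=Q[:,:2]-t[:2];u=d@[ca,sa];v=d@[-sa,ca]
        e=np.minimum(np.hypot(np.maximum(abs(u)-.07,0),np.maximum(abs(v)-.011,0)),np.hypot(np.maximum(abs(v)-.07,0),np.maximum(abs(u)-.011,0)))
        return np.minimum(e,.01).sum()+.0002*len(Q)*0
    b=min((minimize(cost,[*(np.array(g[:2])+d),a0],method='Nelder-Mead',options=dict(xatol=1e-5,fatol=1e-6,maxiter=2000,initial_simplex=np.array([[*g[:2],a0],[g[0]+.01,g[1],a0],[g[0],g[1]+.01,a0],[*g[:2],a0+.2]])))for a0 in(.1,.3,.5)for d in((0,0),)),key=lambda r:r.fun)
    print('fit',b.x[:2].round(4),'xaxis deg',np.degrees(b.x[2]).round(2),'mean err',b.fun/len(Q))
    for n,lo,hi in(('blue',100,130),('red',0,8)):
        k=(D<.06)&(h[...,0]>=lo)&(h[...,0]<=hi)&(h[...,1]>110)&(P[...,2]>zu+.006)
        B=P[k];u=B[:,:2]-b.x[:2];ca,sa=np.cos(b.x[2]),np.sin(b.x[2]);U=np.c_[u@[ca,sa],u@[-sa,ca],B[:,2]-zu]*1e3
        print(n,len(B),'gauge frame lo',np.percentile(U,3,0).round(1),'hi',np.percentile(U,97,0).round(1))
    return b.x
E
python3 - <<'E'
from g import *
for f in('w1','top'):
    d=np.load(f+'.npz');im,P=d['im'],d['P'];gauge(im,P,(.486,.288),.06)
    for n,c,zz,r in(('stand',(.486,.288),.06,.08),('jar',(.5925,-.021),.125,.075)):
        h=cv2.cvtColor(im,cv2.COLOR_RGB2HSV)
        m=(np.hypot(P[...,0]-c[0],P[...,1]-c[1])<r)&(abs(P[...,2]-zz)<.005)&(h[...,1]>60)
        Q=P[m]; print(f,n,len(Q))
        if len(Q)>20:
            from scipy.optimize import least_squares
            ri,ro=(.057,.066) if n=='stand' else (.046,.056)
            s=least_squares(lambda t:(lambda q:np.maximum(ri-q,0)+np.maximum(q-ro,0))(np.hypot(*(Q[:,:2]-t).T)),c,loss='soft_l1',f_scale=.002)
            print(s.x.round(4),'z',np.median(Q[:,2]).round(4),'err',s.cost)
E
```

```text
cross 2034 [487.2 289.9] 111.3 110.4 62.3 z 0.0653
fit [0.4872 0.2896] xaxis deg 17.49 mean err 1.922960765891091e-06
blue 12 gauge frame lo [-21.4 -27.1  42.8] hi [ -4.8  57.8 314.8]
red 490 gauge frame lo [-22.4  -9.4  54.1] hi [ 13.   20.  315.1]
w1 stand 1532
[0.4877 0.2898] z 0.059 err 0.0011753210688409648
w1 jar 2030
[ 0.5938 -0.021 ] z 0.1237 err 1.1441023731886618e-05
cross 536 [484.7 288.1] 108.6 110.0 62.0 z 0.0662
fit [0.4863 0.2888] xaxis deg 16.78 mean err 1.4102549805972307e-06
blue 53 gauge frame lo [-12.  -34.4  31.5] hi [ 9.9 31.7 47.3]
red 100 gauge frame lo [-19.5  -8.9  42.8] hi [15.7  8.9 76.1]
top stand 381
[0.487  0.2893] z 0.0597 err 1.758379773982564e-06
top jar 470
[ 0.5929 -0.0214] z 0.1247 err 8.408147684397908e-07
```

```bash
python3 to.py 0.487 0.2893 0.17 107.2
```

```text
clk 1.15 p [0.4868 0.2819 0.281 ] yaw 105.86 q [-0.76  0.17  0.18  1.56 -0.03  1.41  1.26] F [ 2.9 -5.1 -0.3]
t mm [ -2.1   7.5 111. ] rot deg [-0.2   0.04 -1.34]
```

carry_out([
  {"tx": 0,"ty": 0,"tz": 20,"rx": 0,"ry": 0,"rz": 0,"jaw": -1},
  {"tx": 0,"ty": 0,"tz": 50,"rx": 0,"ry": 0,"rz": 0,"jaw": -1},
  {"tx": 0,"ty": 0,"tz": 80,"rx": 0,"ry": 0,"rz": 0,"jaw": -1},
  {"tx": 0,"ty": 0,"tz": 90,"rx": 0,"ry": 0,"rz": 0,"jaw": -1},
  {"tx": 0,"ty": 0,"tz": 90,"rx": 0,"ry": 0,"rz": 0,"jaw": -1},
])

```text
clock: 1.65
eef_pos: [0.4804, 0.2899, 0.1901]
ee_rot: [[-0.959, -0.282, -0.002], [-0.282, 0.959, -0.002], [0.003, -0.001, -1.0]]
ft_force: [-0.2, -0.3, -0.5]
gripper_width: 0.0854
grip_force: 0.0
```

```bash
python3 to.py 0.487 0.2893 0.073 107.2
```

```text
clk 1.65 p [0.4804 0.2899 0.1901] yaw 106.38 q [-0.76  0.22  0.16  1.7  -0.04  1.23  1.26] F [-0.2 -0.3 -0.5]
t mm [ -6.5  -2.3 117.1] rot deg [-0.06 -0.16 -0.82]
```

carry_out([
  {"tx": -3,"ty": -1,"tz": 15,"rx": 0,"ry": 0,"rz": -0.8,"jaw": -1},
  {"tx": -6,"ty": -2.5,"tz": 30,"rx": 0,"ry": 0,"rz": -0.8,"jaw": -1},
  {"tx": -6,"ty": -2.5,"tz": 42,"rx": 0,"ry": 0,"rz": -0.8,"jaw": -1},
  {"tx": -6,"ty": -2.5,"tz": 50,"rx": 0,"ry": 0,"rz": -0.8,"jaw": -1},
  {"tx": -6,"ty": -2.5,"tz": 50,"rx": 0,"ry": 0,"rz": -0.8,"jaw": -1},
])

```text
clock: 2.15
eef_pos: [0.4871, 0.2891, 0.1399]
ee_rot: [[-0.955, -0.295, -0.002], [-0.295, 0.955, -0.001], [0.002, -0.001, -1.0]]
ft_force: [-0.8, 0.1, 0.4]
gripper_width: 0.0857
grip_force: 0.0
```

```bash
python3 to.py 0.487 0.2893 0.073 107.2
python3 - <<'E'
from m import *
im,P=cloud('wrist');np.savez('w2',im=im,P=P);save('d.png',im,1.2)
E
```

```text
clk 2.15 p [0.4871 0.2891 0.1399] yaw 107.17 q [-0.75  0.27  0.16  1.74 -0.05  1.13  1.29] F [-0.8  0.1  0.4]
t mm [-0.2  0.3 66.9] rot deg [-0.04 -0.12 -0.03]
```

View pics/d.png

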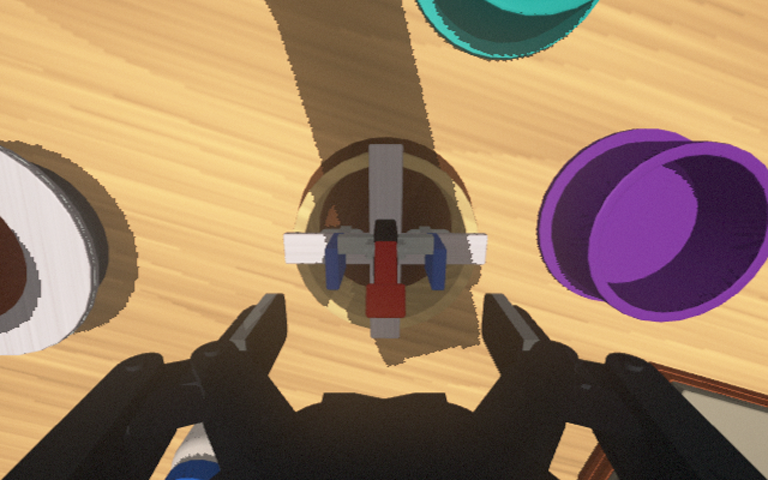

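The gauge (column 386) is centred between the fingers (285 and 483), and the pads are at (335,262) and (436,262). Now I'll descend and squeeze.

carry_out([
  {"tx": 0,"ty": 0,"tz": 18,"rx": 0,"ry": 0,"rz": 0,"jaw": -1},
  {"tx": 0,"ty": 0,"tz": 36,"rx": 0,"ry": 0,"rz": 0,"jaw": -1},
  {"tx": 0,"ty": 0,"tz": 54,"rx": 0,"ry": 0,"rz": 0,"jaw": -1},
  {"tx": 0,"ty": 0,"tz": 66,"rx": 0,"ry": 0,"rz": 0,"jaw": -1},
  {"tx": 0,"ty": 0,"tz": 66,"rx": 0,"ry": 0,"rz": 0,"jaw": -1},
])

```text
clock: 2.7
eef_pos: [0.487, 0.2891, 0.0742]
ee_rot: [[-0.955, -0.295, -0.002], [-0.295, 0.955, -0.001], [0.002, -0.001, -1.0]]
ft_force: [-0.3, -0.9, -0.8]
gripper_width: 0.0853
grip_force: 0.0
```

carry_out([
  {"tx": 0,"ty": 0,"tz": 0,"rx": 0,"ry": 0,"rz": 0,"jaw": 1},
  {"tx": 0,"ty": 0,"tz": 0,"rx": 0,"ry": 0,"rz": 0,"jaw": 1},
  {"tx": 0,"ty": 0,"tz": 0,"rx": 0,"ry": 0,"rz": 0,"jaw": 1},
  {"tx": 0,"ty": 0,"tz": 0,"rx": 0,"ry": 0,"rz": 0,"jaw": 1},
  {"tx": 0,"ty": 0,"tz": 0,"rx": 0,"ry": 0,"rz": 0,"jaw": 1},
], squeeze=28)

```text
clock: 3.2
eef_pos: [0.4887, 0.2901, 0.0771]
ee_rot: [[-0.956, -0.295, 0.002], [-0.295, 0.956, 0.002], [-0.003, 0.001, -1.0]]
ft_force: [-1.8, 0.1, 8.9]
gripper_width: 0.0328
grip_force: 27.5
```

carry_out([
  {"tx": 0,"ty": 0,"tz": -15,"rx": 0,"ry": 0,"rz": 0,"jaw": 1},
  {"tx": 0,"ty": 0,"tz": -45,"rx": 0,"ry": 0,"rz": 0,"jaw": 1},
  {"tx": 0,"ty": 0,"tz": -80,"rx": 0,"ry": 0,"rz": 0,"jaw": 1},
  {"tx": 0,"ty": 0,"tz": -115,"rx": 0,"ry": 0,"rz": 0,"jaw": 1},
  {"tx": 0,"ty": 0,"tz": -140,"rx": 0,"ry": 0,"rz": 0,"jaw": 1},
])

```text
clock: 3.7
eef_pos: [0.4879, 0.2895, 0.2185]
ee_rot: [[-0.955, -0.295, 0.002], [-0.295, 0.955, 0.001], [-0.002, 0.001, -1.0]]
ft_force: [0.7, 0.2, -4.8]
gripper_width: 0.0324
grip_force: 29.3
```

```bash
python3 to.py 0.5933 -0.0212 0.213 107.2
```

```text
clk 3.7 p [0.4879 0.2895 0.2185] yaw 107.16 q [-0.76  0.21  0.17  1.65 -0.04  1.29  1.28] F [ 0.7  0.2 -4.8]
t mm [  -9.  -327.9    5.3] rot deg [ 0.04  0.12 -0.04]
```

carry_out([
  {"tx": -1,"ty": -20,"tz": 0,"rx": 0,"ry": 0,"rz": 0,"jaw": 1},
  {"tx": -2,"ty": -55,"tz": 0,"rx": 0,"ry": 0,"rz": 0,"jaw": 1},
  {"tx": -3,"ty": -95,"tz": 0,"rx": 0,"ry": 0,"rz": 0,"jaw": 1},
  {"tx": -4,"ty": -135,"tz": 0,"rx": 0,"ry": 0,"rz": 0,"jaw": 1},
  {"tx": -5,"ty": -175,"tz": 0,"rx": 0,"ry": 0,"rz": 0,"jaw": 1},
])

```text
clock: 4.2
eef_pos: [0.5441, 0.1221, 0.216]
ee_rot: [[-0.955, -0.295, -0.0], [-0.295, 0.955, 0.0], [-0.0, 0.0, -1.0]]
ft_force: [1.3, 0.4, -2.8]
gripper_width: 0.0327
grip_force: 29.4
```

carry_out([
  {"tx": -1,"ty": -40,"tz": 0,"rx": 0,"ry": 0,"rz": 0,"jaw": 1},
  {"tx": -2,"ty": -80,"tz": 0,"rx": 0,"ry": 0,"rz": 0,"jaw": 1},
  {"tx": -3,"ty": -115,"tz": 0,"rx": 0,"ry": 0,"rz": 0,"jaw": 1},
  {"tx": -3,"ty": -140,"tz": 0,"rx": 0,"ry": 0,"rz": 0,"jaw": 1},
  {"tx": -3,"ty": -153,"tz": 0,"rx": 0,"ry": 0,"rz": 0,"jaw": 1},
])

```text
clock: 4.7
eef_pos: [0.5921, -0.0244, 0.2158]
ee_rot: [[-0.956, -0.292, -0.0], [-0.292, 0.956, -0.001], [0.0, -0.001, -1.0]]
ft_force: [-0.4, -0.2, -3.6]
gripper_width: 0.0327
grip_force: 29.4
```

carry_out([
  {"tx": 0,"ty": 0,"tz": 0,"rx": 0,"ry": 0,"rz": 0,"jaw": 1},
  {"tx": 0,"ty": 0,"tz": 0,"rx": 0,"ry": 0,"rz": 0,"jaw": 1},
  {"tx": 0,"ty": 0,"tz": 0,"rx": 0,"ry": 0,"rz": 0,"jaw": 1},
  {"tx": 0,"ty": 0,"tz": 0,"rx": 0,"ry": 0,"rz": 0,"jaw": 1},
  {"tx": 0,"ty": 0,"tz": 0,"rx": 0,"ry": 0,"rz": 0,"jaw": 1},
])

```text
clock: 5.2
eef_pos: [0.5921, -0.0206, 0.2153]
ee_rot: [[-0.955, -0.296, -0.0], [-0.296, 0.955, 0.0], [-0.0, 0.0, -1.0]]
ft_force: [0.7, 0.2, -3.6]
gripper_width: 0.0325
grip_force: 29.4
```

```bash
python3 to.py 0.5933 -0.0212 0.213 107.2
python3 - <<'E'
from m import *
from scipy.optimize import least_squares
im,P=cloud('wrist');np.savez('w3',im=im,P=P);save('e.png',im,1.2)
h=cv2.cvtColor(im,cv2.COLOR_RGB2HSV);c=(.5933,-.0212)
m=(np.hypot(P[...,0]-c[0],P[...,1]-c[1])<.075)&(abs(P[...,2]-.125)<.005)&(h[...,1]>60)
Q=P[m];s=least_squares(lambda t:(lambda q:np.maximum(.046-q,0)+np.maximum(q-.056,0))(np.hypot(*(Q[:,:2]-t).T)),c,loss='soft_l1',f_scale=.002)
print(len(Q),s.x.round(4),np.median(Q[:,2]).round(4))
E
```

```text
clk 5.2 p [ 0.5921 -0.0206  0.2153] yaw 107.25 q [-0.36  0.27  0.38  1.59 -0.11  1.29  1.91] F [ 0.7  0.2 -3.6]
t mm [-1.  -1.   2.3] rot deg [0.02 0.   0.05]
2015 [ 0.5945 -0.0216] 0.1241
```

View pics/e.png

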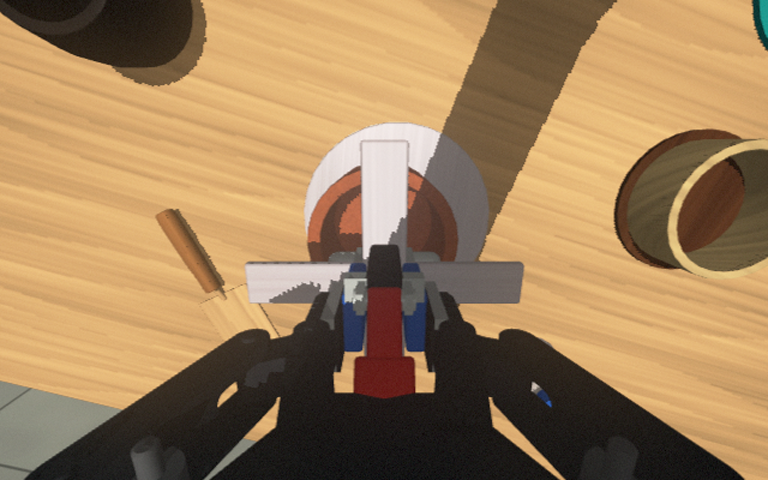

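The gauge is held level with its pads fully in at (352,310) and (415,310), above the jar rim. I'll check the cross's pose in the hand.

```bash
python3 - <<'E'
from m import *
d=np.load('w3.npz');P=d['P'];p=np.array([.5921,-.0206])
for n,(a,b,c,e) in dict(arm_back=(120,190,310,335),left=(225,245,210,280),right=(225,245,370,425)).items():
    Q=P[a:b,c:e].reshape(-1,3);Q=Q[(Q[:,2]>.17)&(Q[:,2]<.235)];print(n,len(Q),np.median(Q[:,2]).round(4),Q[:,2].min().round(4))
m=(abs(P[...,2]-.206)<.008)&(np.hypot(P[...,0]-p[0],P[...,1]-p[1])<.085)
m[270:]=False
Q=P[m];x=np.array([.955,.296]);y=np.array([-.296,.955]);U=(Q[:,:2]-p)@np.c_[x,y]*1e3
k=abs(U[:,1])>25;print('y range',U[:,1].min(),U[:,1].max(),'x of y-arms',np.percentile(U[k,0],[2,98]),'xmin',U[:,0].min())
k=U[:,0]<-25;print('y of x-arm',np.percentile(U[k,1],[2,98]),np.median(Q[:,2]))
E
```

```text
arm_back 1743 0.2034 0.2012
left 1388 0.2033 0.2015
right 1092 0.2033 0.2016
y range -70.23549850888472 69.75968592271124 x of y-arms [-12.21315747   8.80060063] xmin -70.7468143234184
y of x-arm [-10.85503489  10.12495627] 0.20327331252409642
```

carry_out([
  {"tx": -2.5,"ty": -1,"tz": 8,"rx": 0,"ry": 0,"rz": 0,"jaw": 1},
  {"tx": -2.5,"ty": -1,"tz": 23,"rx": 0,"ry": 0,"rz": 0,"jaw": 1},
  {"tx": -2.5,"ty": -1,"tz": 40,"rx": 0,"ry": 0,"rz": 0,"jaw": 1},
  {"tx": -2.5,"ty": -1,"tz": 55,"rx": 0,"ry": 0,"rz": 0,"jaw": 1},
  {"tx": -2.5,"ty": -1,"tz": 60,"rx": 0,"ry": 0,"rz": 0,"jaw": 1},
])

```text
clock: 5.75
eef_pos: [0.5935, -0.0218, 0.1525]
ee_rot: [[-0.955, -0.295, -0.004], [-0.295, 0.955, -0.0], [0.004, 0.001, -1.0]]
ft_force: [0.2, 0.5, -3.9]
gripper_width: 0.0327
grip_force: 29.4
```

carry_out([
  {"tx": 0,"ty": 0,"tz": 3,"rx": 0,"ry": 0,"rz": 0,"jaw": 1},
  {"tx": 0,"ty": 0,"tz": 6,"rx": 0,"ry": 0,"rz": 0,"jaw": 1},
  {"tx": 0,"ty": 0,"tz": 9,"rx": 0,"ry": 0,"rz": 0,"jaw": 1},
  {"tx": 0,"ty": 0,"tz": 11,"rx": 0,"ry": 0,"rz": 0,"jaw": 1},
  {"tx": 0,"ty": 0,"tz": 11,"rx": 0,"ry": 0,"rz": 0,"jaw": 1},
])

```text
clock: 6.25
eef_pos: [0.5949, -0.0217, 0.1443]
ee_rot: [[-0.955, -0.295, 0.0], [-0.295, 0.955, 0.0], [-0.0, 0.0, -1.0]]
ft_force: [-0.2, 0.4, -2.7]
gripper_width: 0.0323
grip_force: 29.4
```

carry_out([
  {"tx": 0,"ty": 0,"tz": 1,"rx": 0,"ry": 0,"rz": 0,"jaw": 1},
  {"tx": 0,"ty": 0,"tz": 2,"rx": 0,"ry": 0,"rz": 0,"jaw": 1},
  {"tx": 0,"ty": 0,"tz": 3,"rx": 0,"ry": 0,"rz": 0,"jaw": 1},
  {"tx": 0,"ty": 0,"tz": 3,"rx": 0,"ry": 0,"rz": 0,"jaw": 1},
  {"tx": 0,"ty": 0,"tz": 3,"rx": 0,"ry": 0,"rz": 0,"jaw": 1},
])

```text
clock: 6.75
eef_pos: [0.595, -0.0217, 0.1423]
ee_rot: [[-0.955, -0.295, 0.001], [-0.295, 0.955, 0.001], [-0.001, 0.0, -1.0]]
ft_force: [-4.8, 0.1, 5.3]
gripper_width: 0.0325
grip_force: 31.1
```

Contact: the force rose from -3.6 to +5.3 N at the expected height. Releasing slowly.

carry_out([
  {"tx": 0,"ty": 0,"tz": 0,"rx": 0,"ry": 0,"rz": 0,"jaw": 0},
  {"tx": 0,"ty": 0,"tz": 0,"rx": 0,"ry": 0,"rz": 0,"jaw": -0.3},
  {"tx": 0,"ty": 0,"tz": 0,"rx": 0,"ry": 0,"rz": 0,"jaw": -0.6},
  {"tx": 0,"ty": 0,"tz": 0,"rx": 0,"ry": 0,"rz": 0,"jaw": -0.8},
  {"tx": 0,"ty": 0,"tz": 0,"rx": 0,"ry": 0,"rz": 0,"jaw": -1},
])

```text
clock: 7.25
eef_pos: [0.5951, -0.0217, 0.1416]
ee_rot: [[-0.955, -0.295, 0.001], [-0.295, 0.955, 0.0], [-0.001, -0.0, -1.0]]
ft_force: [0.1, -0.6, -0.2]
gripper_width: 0.0853
grip_force: 0.0
```

carry_out([
  {"tx": 0,"ty": 0,"tz": 0,"rx": 0,"ry": 0,"rz": 0,"jaw": -1},
  {"tx": 0,"ty": 0,"tz": 0,"rx": 0,"ry": 0,"rz": 0,"jaw": -1},
  {"tx": 0,"ty": 0,"tz": -15,"rx": 0,"ry": 0,"rz": 0,"jaw": -1},
  {"tx": 0,"ty": 0,"tz": -45,"rx": 0,"ry": 0,"rz": 0,"jaw": -1},
  {"tx": 0,"ty": 0,"tz": -85,"rx": 0,"ry": 0,"rz": 0,"jaw": -1},
])

```text
clock: 7.75
eef_pos: [0.594, -0.0218, 0.227]
ee_rot: [[-0.955, -0.295, -0.002], [-0.295, 0.955, -0.0], [0.002, 0.0, -1.0]]
ft_force: [0.5, 1.3, 0.3]
gripper_width: 0.0856
grip_force: 0.0
```

carry_out([
  {"tx": 0,"ty": 0,"tz": -10,"rx": 0,"ry": 0,"rz": 0,"jaw": 1},
  {"tx": 0,"ty": 0,"tz": -10,"rx": 0,"ry": 0,"rz": 0,"jaw": 1},
  {"tx": 0,"ty": 0,"tz": -10,"rx": 0,"ry": 0,"rz": 0,"jaw": 1},
  {"tx": 0,"ty": 0,"tz": -10,"rx": 0,"ry": 0,"rz": 0,"jaw": 1},
  {"tx": 0,"ty": 0,"tz": -10,"rx": 0,"ry": 0,"rz": 0,"jaw": 1},
], squeeze=20)

```text
clock: 8.25
eef_pos: [0.5943, -0.0217, 0.2351]
ee_rot: [[-0.955, -0.295, -0.002], [-0.295, 0.955, -0.0], [0.002, 0.0, -1.0]]
ft_force: [0.5, 0.5, 0.9]
gripper_width: 0.0122
grip_force: 0.0
```

```bash
python3 to.py 0.5933 -0.0212 0.213 107.2
python3 - <<'E'
from g import *
im,P=cloud('wrist');np.savez('w4',im=im,P=P);save('f.png',im[60:400,100:540],1.3)
gauge(im,P,(.594,-.0214),.125)
im,P=cloud('top');gauge(im,P,(.594,-.0214),.125)
E
```

```text
clk 8.25 p [ 0.5943 -0.0217  0.2351] yaw 107.17 q [-0.36  0.27  0.39  1.56 -0.1   1.34  1.91] F [0.5 0.5 0.9]
t mm [ 0.8  0.8 22.1] rot deg [ 0.02 -0.11 -0.03]
cross 3927 [593.4 -21.8] 111.7 111.8 62.4 z 0.1302
fit [ 0.5931 -0.0218] xaxis deg 17.53 mean err 6.080890912268847e-07
blue 554 gauge frame lo [-17.4 -28.1  41.6] hi [ 11.   28.3 210.4]
red 1199 gauge frame lo [-18.3  -8.9  54.3] hi [ 12.7   9.7 196.1]
cross 158 [604.8  11.6] 40.6 101.6 61.6 z 0.1307
fit [ 0.5905 -0.0141] xaxis deg 18.22 mean err 0.0
blue 11 gauge frame lo [-10.1  17.9  34.3] hi [  1.7  33.7 175.8]Traceback (most recent call last):
  File "<stdin>", line 4, in <module>
  File "g.py", line 19, in gauge
    print(n,len(B),'gauge frame lo',np.percentile(U,3,0).round(1),'hi',np.percentile(U,97,0).round(1))
                                    ~~~~~~~~~~~~~^^^^^^^
    return _quantile_unchecked(
        a, q, axis, out, overwrite_input, method, keepdims, weights)
    return _ureduce(a,
                    func=_quantile_ureduce_func,
    ...<5 lines>...
                    overwrite_input=overwrite_input,
                    method=method)
    r = func(a, **kwargs)
    result = _quantile(arr,
                       quantiles=q,
    ...<2 lines>...
                       out=out,
                       weights=wgt)
    slices_having_nans = np.isnan(arr[-1, ...])
                                  ~~~^^^^^^^^^
IndexError: index -1 is out of bounds for axis 0 with size 0
```

View pics/f.png

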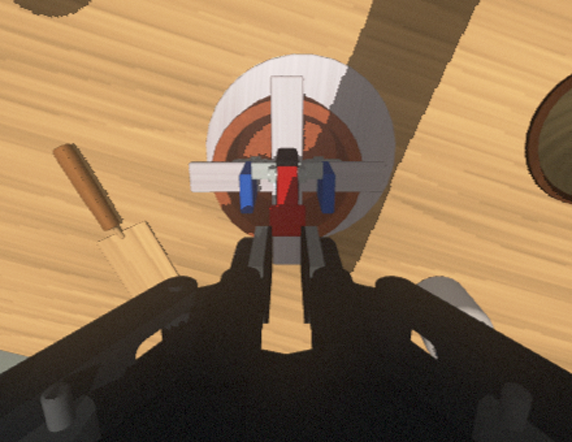

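The gauge rests on the rim with the pads out at crop (247,187) and (327,187), about 58 mm apart, which matches the bore. The lever is still up, its red end pad at (288,218). I'll press it with the shut fingers at gauge x≈+12 mm.

carry_out([
  {"tx": -6,"ty": 0,"tz": 0,"rx": 0,"ry": 0,"rz": 0,"jaw": 1},
  {"tx": -11.5,"ty": 0,"tz": 5,"rx": 0,"ry": 0,"rz": 0,"jaw": 1},
  {"tx": -11.5,"ty": 0,"tz": 12,"rx": 0,"ry": 0,"rz": 0,"jaw": 1},
  {"tx": -11.5,"ty": 0,"tz": 20,"rx": 0,"ry": 0,"rz": 0,"jaw": 1},
  {"tx": -11.5,"ty": 0,"tz": 26,"rx": 0,"ry": 0,"rz": 0,"jaw": 1},
])

```text
clock: 8.85
eef_pos: [0.6054, -0.0184, 0.209]
ee_rot: [[-0.955, -0.295, -0.001], [-0.295, 0.955, -0.0], [0.001, 0.0, -1.0]]
ft_force: [0.3, -0.3, 1.2]
gripper_width: 0.0002
grip_force: 0.0
```

carry_out([
  {"tx": 0,"ty": 0,"tz": 2,"rx": 0,"ry": 0,"rz": 0,"jaw": 1},
  {"tx": 0,"ty": 0,"tz": 5,"rx": 0,"ry": 0,"rz": 0,"jaw": 1},
  {"tx": 0,"ty": 0,"tz": 8,"rx": 0,"ry": 0,"rz": 0,"jaw": 1},
  {"tx": 0,"ty": 0,"tz": 11,"rx": 0,"ry": 0,"rz": 0,"jaw": 1},
  {"tx": 0,"ty": 0,"tz": 14,"rx": 0,"ry": 0,"rz": 0,"jaw": 1},
])

```text
clock: 9.35
eef_pos: [0.607, -0.0181, 0.1972]
ee_rot: [[-0.955, -0.296, 0.003], [-0.296, 0.955, 0.001], [-0.003, -0.0, -1.0]]
ft_force: [3.7, 1.0, 5.6]
gripper_width: -0.0002
grip_force: 2.7
```

carry_out([
  {"tx": 0,"ty": 0,"tz": 2,"rx": 0,"ry": 0,"rz": 0,"jaw": 1},
  {"tx": 0,"ty": 0,"tz": 4,"rx": 0,"ry": 0,"rz": 0,"jaw": 1},
  {"tx": 0,"ty": 0,"tz": 6,"rx": 0,"ry": 0,"rz": 0,"jaw": 1},
  {"tx": 0,"ty": 0,"tz": 8,"rx": 0,"ry": 0,"rz": 0,"jaw": 1},
  {"tx": 0,"ty": 0,"tz": 10,"rx": 0,"ry": 0,"rz": 0,"jaw": 1},
])

```text
clock: 9.85
eef_pos: [0.6068, -0.0181, 0.1871]
ee_rot: [[-0.955, -0.296, 0.003], [-0.296, 0.955, 0.001], [-0.003, -0.0, -1.0]]
ft_force: [4.1, 0.5, 4.9]
gripper_width: 0.0001
grip_force: 2.2
```

carry_out([
  {"tx": 0,"ty": 0,"tz": 1,"rx": 0,"ry": 0,"rz": 0,"jaw": 1},
  {"tx": 0,"ty": 0,"tz": 2,"rx": 0,"ry": 0,"rz": 0,"jaw": 1},
  {"tx": 0,"ty": 0,"tz": 2,"rx": 0,"ry": 0,"rz": 0,"jaw": 1},
  {"tx": 0,"ty": 0,"tz": 2,"rx": 0,"ry": 0,"rz": 0,"jaw": 1},
  {"tx": 0,"ty": 0,"tz": 2,"rx": 0,"ry": 0,"rz": 0,"jaw": 1},
])

```text
clock: 10.35
eef_pos: [0.6057, -0.0184, 0.1842]
ee_rot: [[-0.955, -0.295, -0.0], [-0.295, 0.955, 0.0], [0.0, 0.0, -1.0]]
ft_force: [2.9, 1.0, 2.6]
gripper_width: -0.0003
grip_force: 1.5
```

carry_out([
  {"tx": 0,"ty": 0,"tz": 1,"rx": 0,"ry": 0,"rz": 0,"jaw": 1},
  {"tx": 0,"ty": 0,"tz": 2,"rx": 0,"ry": 0,"rz": 0,"jaw": 1},
  {"tx": 0,"ty": 0,"tz": 3,"rx": 0,"ry": 0,"rz": 0,"jaw": 1},
  {"tx": 0,"ty": 0,"tz": 3,"rx": 0,"ry": 0,"rz": 0,"jaw": 1},
  {"tx": 0,"ty": 0,"tz": 3,"rx": 0,"ry": 0,"rz": 0,"jaw": 1},
])

```text
clock: 10.85
eef_pos: [0.6059, -0.0183, 0.182]
ee_rot: [[-0.955, -0.295, 0.0], [-0.295, 0.955, 0.0], [-0.001, 0.0, -1.0]]
ft_force: [-1.0, 1.4, 9.6]
gripper_width: -0.0002
grip_force: 4.9
```

It stopped at z=0.182, exactly the lever-down height, at 9.6 N. I'll push 1 mm more, hold, then retreat.

carry_out([
  {"tx": 0,"ty": 0,"tz": 1,"rx": 0,"ry": 0,"rz": 0,"jaw": 1},
  {"tx": 0,"ty": 0,"tz": 1,"rx": 0,"ry": 0,"rz": 0,"jaw": 1},
  {"tx": 0,"ty": 0,"tz": 1,"rx": 0,"ry": 0,"rz": 0,"jaw": 1},
  {"tx": 0,"ty": 0,"tz": -10,"rx": 0,"ry": 0,"rz": 0,"jaw": 1},
  {"tx": 0,"ty": 0,"tz": -50,"rx": 0,"ry": 0,"rz": 0,"jaw": 1},
])

```text
clock: 11.35
eef_pos: [0.603, -0.0184, 0.2276]
ee_rot: [[-0.955, -0.295, -0.009], [-0.295, 0.955, -0.001], [0.009, 0.002, -1.0]]
ft_force: [0.4, 0.2, 0.9]
gripper_width: -0.0001
grip_force: 0.0
```

carry_out([
  {"tx": 0,"ty": 0,"tz": 0,"rx": 0,"ry": 0,"rz": 0,"jaw": 1},
  {"tx": 0,"ty": 0,"tz": 0,"rx": 0,"ry": 0,"rz": 0,"jaw": 1},
  {"tx": 0,"ty": 0,"tz": 0,"rx": 0,"ry": 0,"rz": 0,"jaw": 1},
  {"tx": 0,"ty": 0,"tz": 0,"rx": 0,"ry": 0,"rz": 0,"jaw": 1},
  {"tx": 0,"ty": 0,"tz": 0,"rx": 0,"ry": 0,"rz": 0,"jaw": 1},
])

```text
clock: 11.85
eef_pos: [0.6054, -0.0184, 0.2304]
ee_rot: [[-0.955, -0.295, -0.002], [-0.295, 0.955, -0.0], [0.002, 0.0, -1.0]]
ft_force: [0.3, 0.5, 0.5]
gripper_width: -0.0002
grip_force: 0.0
```

```bash
python3 - <<'E'
from g import *
im,P=cloud('wrist');np.savez('w5',im=im,P=P);save('g.png',im[60:400,100:540],1.3)
x=gauge(im,P,(.594,-.0214),.125)
E
python3 to.py 0.5932 -0.0218 0.235 197.2
```

```text
cross 3886 [593.  -21.3] 111.9 111.6 62.9 z 0.1302
fit [ 0.5932 -0.022 ] xaxis deg 17.23 mean err 2.2419158968832022e-06
blue 643 gauge frame lo [-10.9 -27.8  41.8] hi [ 11.8  28.2 205.2]
red 1172 gauge frame lo [-17.6  -9.7  53.8] hi [ 20.    9.3 187.4]
clk 11.9 p [ 0.6055 -0.0184  0.2306] yaw 107.17 q [-0.36  0.3   0.39  1.54 -0.11  1.33  1.91] F [-0.6 -0.3 -0.1]
t mm [12.8  0.4 -4.4] rot deg [ 7.000e-02 -4.000e-02 -9.003e+01]
```

View pics/g.png

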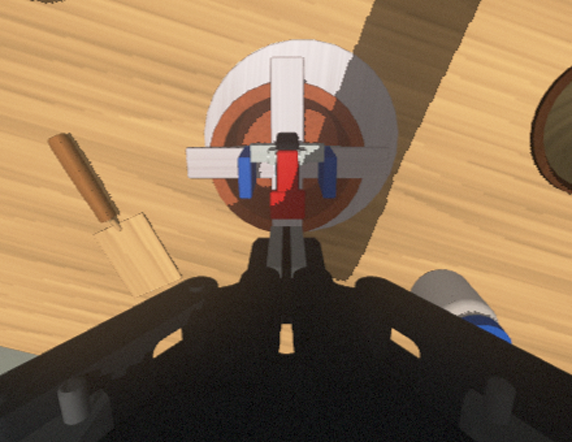

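The lever's red end pad at (288,204) now reaches farther forward, to x≈+20 instead of +12.7. I'll check its height to confirm that it is down.

```bash
python3 - <<'E'
from g import *
for f in('w4','w5'):
    d=np.load(f+'.npz');im,P=d['im'],d['P'];h=cv2.cvtColor(im,cv2.COLOR_RGB2HSV)
    m=(np.hypot(P[...,0]-.593,P[...,1]+.022)<.04)&((h[...,0]<6)|(h[...,0]>174))&(h[...,1]>180)&(P[...,2]<.22)&(P[...,2]>.17)
    Q=P[m];u=((Q[:,:2]-[.5932,-.022])@[.955,.296])*1e3
    for a in range(-15,24,5):
        k=abs(u-a)<2.5
        if k.sum()>5: print(f,a,k.sum(),'z above grip',((np.median(Q[k,2])-.152)*1e3).round(1))
E
```

```text
w4 -15 99 z above grip 30.0
w4 -10 79 z above grip 33.4
w4 -5 60 z above grip 36.6
w4 0 37 z above grip 39.9
w4 5 46 z above grip 43.7
w4 10 74 z above grip 46.9
w5 -15 99 z above grip 29.3
w5 -10 102 z above grip 29.4
w5 -5 95 z above grip 29.3
w5 0 85 z above grip 29.4
w5 5 80 z above grip 29.5
w5 10 73 z above grip 29.5
w5 15 34 z above grip 29.7
w5 20 27 z above grip 29.7
```

The lever is flat at 29.5 mm above the grip point, so it is fully down. I'll turn 90° with the fingers open to take the block across x.

carry_out([
  {"tx": 3,"ty": 0,"tz": 0,"rx": 0,"ry": 0,"rz": 8,"jaw": -1},
  {"tx": 6,"ty": 0,"tz": 0,"rx": 0,"ry": 0,"rz": 16,"jaw": -1},
  {"tx": 9,"ty": 0,"tz": 0,"rx": 0,"ry": 0,"rz": 24,"jaw": -1},
  {"tx": 12.5,"ty": 0,"tz": 0,"rx": 0,"ry": 0,"rz": 32,"jaw": -1},
  {"tx": 12.5,"ty": 0,"tz": 0,"rx": 0,"ry": 0,"rz": 40,"jaw": -1},
])

```text
clock: 12.4
eef_pos: [0.5935, -0.0223, 0.2311]
ee_rot: [[-0.919, 0.394, -0.001], [0.394, 0.919, 0.0], [0.001, -0.0, -1.0]]
ft_force: [0.2, 0.0, -0.1]
gripper_width: 0.0723
grip_force: 0.0
```

carry_out([
  {"tx": 0,"ty": 0,"tz": 0,"rx": 0,"ry": 0,"rz": 8,"jaw": -1},
  {"tx": 0,"ty": 0,"tz": 0,"rx": 0,"ry": 0,"rz": 16,"jaw": -1},
  {"tx": 0,"ty": 0,"tz": 0,"rx": 0,"ry": 0,"rz": 24,"jaw": -1},
  {"tx": 0,"ty": 0,"tz": 0,"rx": 0,"ry": 0,"rz": 32,"jaw": -1},
  {"tx": 0,"ty": 0,"tz": 0,"rx": 0,"ry": 0,"rz": 40,"jaw": -1},
])

```text
clock: 12.9
eef_pos: [0.5938, -0.0221, 0.231]
ee_rot: [[-0.452, 0.892, -0.0], [0.892, 0.452, -0.0], [0.0, -0.0, -1.0]]
ft_force: [0.0, 0.6, 0.1]
gripper_width: 0.0853
grip_force: 0.0
```

carry_out([
  {"tx": 0,"ty": 0,"tz": 0,"rx": 0,"ry": 0,"rz": 6,"jaw": -1},
  {"tx": 0,"ty": 0,"tz": 0,"rx": 0,"ry": 0,"rz": 10,"jaw": -1},
  {"tx": 0,"ty": 0,"tz": 0,"rx": 0,"ry": 0,"rz": 10,"jaw": -1},
  {"tx": 0,"ty": 0,"tz": 0,"rx": 0,"ry": 0,"rz": 10,"jaw": -1},
  {"tx": 0,"ty": 0,"tz": 0,"rx": 0,"ry": 0,"rz": 10,"jaw": -1},
])

```text
clock: 13.4
eef_pos: [0.5938, -0.0221, 0.2312]
ee_rot: [[-0.297, 0.955, -0.0], [0.955, 0.297, 0.0], [0.0, -0.0, -1.0]]
ft_force: [0.4, -0.2, 0.6]
gripper_width: 0.0854
grip_force: 0.0
```

```bash
python3 to.py 0.5932 -0.022 0.138 17.2
```

```text
clk 13.4 p [ 0.5938 -0.0221  0.2312] yaw 17.27 q [-0.53  0.29  0.6   1.58 -0.17  1.33  0.4 ] F [ 0.4 -0.2  0.6]
t mm [ 0.3 -0.6 93.2] rot deg [-0.01 -0.01  0.07]
```

carry_out([
  {"tx": 0,"ty": -0.5,"tz": 20,"rx": 0,"ry": 0,"rz": 0,"jaw": -1},
  {"tx": 0,"ty": -0.5,"tz": 45,"rx": 0,"ry": 0,"rz": 0,"jaw": -1},
  {"tx": 0,"ty": -0.5,"tz": 70,"rx": 0,"ry": 0,"rz": 0,"jaw": -1},
  {"tx": 0,"ty": -0.5,"tz": 87,"rx": 0,"ry": 0,"rz": 0,"jaw": -1},
  {"tx": 0,"ty": -0.5,"tz": 94,"rx": 0,"ry": 0,"rz": 0,"jaw": -1},
])

```text
clock: 13.9
eef_pos: [0.5925, -0.0222, 0.1355]
ee_rot: [[-0.296, 0.955, -0.002], [0.955, 0.296, -0.0], [0.001, -0.002, -1.0]]
ft_force: [-0.6, 0.8, 0.1]
gripper_width: 0.0854
grip_force: 0.0
```

carry_out([
  {"tx": 0,"ty": 0,"tz": 0,"rx": 0,"ry": 0,"rz": 0,"jaw": -1},
  {"tx": 0,"ty": 0,"tz": 0,"rx": 0,"ry": 0,"rz": 0,"jaw": -0.4},
  {"tx": 0,"ty": 0,"tz": 0,"rx": 0,"ry": 0,"rz": 0,"jaw": -0.2},
  {"tx": 0,"ty": 0,"tz": 0,"rx": 0,"ry": 0,"rz": 0,"jaw": 0},
  {"tx": 0,"ty": 0,"tz": 0,"rx": 0,"ry": 0,"rz": 0,"jaw": 0.2},
])

```text
clock: 14.4
eef_pos: [0.5937, -0.0223, 0.1381]
ee_rot: [[-0.295, 0.955, 0.001], [0.955, 0.295, 0.0], [0.0, 0.001, -1.0]]
ft_force: [-2.9, -0.3, 6.2]
gripper_width: 0.0437
grip_force: 22.7
```

carry_out([
  {"tx": 0,"ty": 0,"tz": 0,"rx": 0,"ry": 0,"rz": 0,"jaw": 1},
  {"tx": 0,"ty": 0,"tz": 0,"rx": 0,"ry": 0,"rz": 0,"jaw": 1},
  {"tx": 0,"ty": 0,"tz": 0,"rx": 0,"ry": 0,"rz": 0,"jaw": 1},
  {"tx": 0,"ty": 0,"tz": 0,"rx": 0,"ry": 0,"rz": 0,"jaw": 1},
  {"tx": 0,"ty": 0,"tz": 0,"rx": 0,"ry": 0,"rz": 0,"jaw": 1},
], squeeze=30)

```text
clock: 14.9
eef_pos: [0.5937, -0.0223, 0.1382]
ee_rot: [[-0.295, 0.955, 0.001], [0.955, 0.295, 0.0], [0.0, 0.001, -1.0]]
ft_force: [-2.7, 0.8, 6.3]
gripper_width: 0.0435
grip_force: 29.9
```

carry_out([
  {"tx": 0,"ty": 0,"tz": -4,"rx": 0,"ry": 0,"rz": 0,"jaw": 1},
  {"tx": 0,"ty": 0,"tz": -10,"rx": 0,"ry": 0,"rz": 0,"jaw": 1},
  {"tx": 0,"ty": 0,"tz": -17,"rx": 0,"ry": 0,"rz": 0,"jaw": 1},
  {"tx": 0,"ty": 0,"tz": -25,"rx": 0,"ry": 0,"rz": 0,"jaw": 1},
  {"tx": 0,"ty": 0,"tz": -33,"rx": 0,"ry": 0,"rz": 0,"jaw": 1},
])

```text
clock: 15.4
eef_pos: [0.5935, -0.0221, 0.1712]
ee_rot: [[-0.295, 0.955, 0.0], [0.955, 0.295, 0.0], [0.0, 0.0, -1.0]]
ft_force: [1.0, -0.4, -2.8]
gripper_width: 0.0437
grip_force: 31.6
```

carry_out([
  {"tx": 0,"ty": 0,"tz": -10,"rx": 0,"ry": 0,"rz": 0,"jaw": 1},
  {"tx": 0,"ty": 0,"tz": -20,"rx": 0,"ry": 0,"rz": 0,"jaw": 1},
  {"tx": 0,"ty": 0,"tz": -30,"rx": 0,"ry": 0,"rz": 0,"jaw": 1},
  {"tx": 0,"ty": 0,"tz": -40,"rx": 0,"ry": 0,"rz": 0,"jaw": 1},
  {"tx": 0,"ty": 0,"tz": -45,"rx": 0,"ry": 0,"rz": 0,"jaw": 1},
])

```text
clock: 15.9
eef_pos: [0.5938, -0.0222, 0.2166]
ee_rot: [[-0.295, 0.955, 0.001], [0.955, 0.295, 0.0], [-0.0, 0.001, -1.0]]
ft_force: [0.4, -0.2, -4.3]
gripper_width: 0.0437
grip_force: 31.7
```

```bash
python3 to.py 0.4872 0.2895 0.215 17.2
python3 - <<'E'
from m import *
im,P=cloud('wrist');np.savez('w6',im=im,P=P);save('i.png',im)
E
```

```text
clk 15.9 p [ 0.5938 -0.0222  0.2166] yaw 17.17 q [-0.53  0.3   0.6   1.6  -0.17  1.3   0.4 ] F [ 0.4 -0.2 -4.3]
t mm [329.3  -9.9   1.6] rot deg [ 0.08  0.01 -0.03]
```

View pics/i.png

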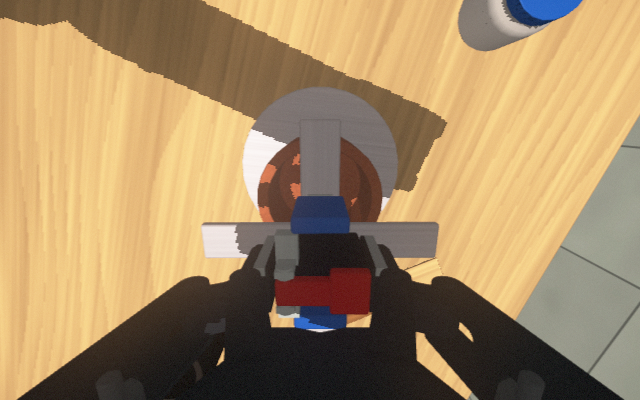

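The gauge hangs level with its lever down (red at (320,290)), and the jar still stands on the turntable behind it. Now back to the stand.

carry_out([
  {"tx": 20,"ty": -1,"tz": 0,"rx": 0,"ry": 0,"rz": 0,"jaw": 1},
  {"tx": 55,"ty": -2,"tz": 0,"rx": 0,"ry": 0,"rz": 0,"jaw": 1},
  {"tx": 95,"ty": -3,"tz": 0,"rx": 0,"ry": 0,"rz": 0,"jaw": 1},
  {"tx": 135,"ty": -4,"tz": 0,"rx": 0,"ry": 0,"rz": 0,"jaw": 1},
  {"tx": 175,"ty": -5,"tz": 0,"rx": 0,"ry": 0,"rz": 0,"jaw": 1},
])

```text
clock: 16.45
eef_pos: [0.5361, 0.1449, 0.2152]
ee_rot: [[-0.295, 0.955, -0.0], [0.955, 0.295, 0.0], [0.0, -0.0, -1.0]]
ft_force: [0.5, -0.1, -3.3]
gripper_width: 0.0436
grip_force: 31.7
```

carry_out([
  {"tx": 40,"ty": -1,"tz": 0,"rx": 0,"ry": 0,"rz": 0,"jaw": 1},
  {"tx": 80,"ty": -2,"tz": 0,"rx": 0,"ry": 0,"rz": 0,"jaw": 1},
  {"tx": 115,"ty": -4,"tz": 0,"rx": 0,"ry": 0,"rz": 0,"jaw": 1},
  {"tx": 140,"ty": -5,"tz": 0,"rx": 0,"ry": 0,"rz": 0,"jaw": 1},
  {"tx": 154,"ty": -5,"tz": 0,"rx": 0,"ry": 0,"rz": 0,"jaw": 1},
])

```text
clock: 16.95
eef_pos: [0.4853, 0.2916, 0.2149]
ee_rot: [[-0.298, 0.955, -0.001], [0.955, 0.298, 0.0], [0.001, -0.001, -1.0]]
ft_force: [-0.0, 0.2, -3.9]
gripper_width: 0.0436
grip_force: 31.7
```

carry_out([
  {"tx": 0,"ty": 0,"tz": 0,"rx": 0,"ry": 0,"rz": 0,"jaw": 1},
  {"tx": 0,"ty": 0,"tz": 0,"rx": 0,"ry": 0,"rz": 0,"jaw": 1},
  {"tx": 0,"ty": 0,"tz": 0,"rx": 0,"ry": 0,"rz": 0,"jaw": 1},
  {"tx": 0,"ty": 0,"tz": 0,"rx": 0,"ry": 0,"rz": 0,"jaw": 1},
  {"tx": 0,"ty": 0,"tz": 0,"rx": 0,"ry": 0,"rz": 0,"jaw": 1},
])

```text
clock: 17.45
eef_pos: [0.4872, 0.2883, 0.2154]
ee_rot: [[-0.294, 0.956, 0.0], [0.956, 0.294, 0.0], [0.0, 0.0, -1.0]]
ft_force: [-0.2, -0.6, -3.6]
gripper_width: 0.0433
grip_force: 31.7
```

```bash
python3 to.py 0.4876 0.2893 0.0735 17.2; python3 - <<'E'
from m import *
from scipy.optimize import least_squares
im,P=cloud('wrist');h=cv2.cvtColor(im,cv2.COLOR_RGB2HSV);c=(.4872,.2895)
m=(np.hypot(P[...,0]-c[0],P[...,1]-c[1])<.08)&(abs(P[...,2]-.06)<.004)&(h[...,1]>60)
Q=P[m];s=least_squares(lambda t:(lambda q:np.maximum(.057-q,0)+np.maximum(q-.066,0))(np.hypot(*(Q[:,:2]-t).T)),c,loss='soft_l1',f_scale=.002)
print(len(Q),s.x.round(4),np.median(Q[:,2]).round(4))
E
```

```text
clk 17.45 p [0.4872 0.2883 0.2154] yaw 17.09 q [-0.96  0.21  0.41  1.66 -0.09  1.28 -0.24] F [-0.2 -0.6 -3.6]
t mm [  0.8   0.7 141.9] rot deg [ 0.01 -0.   -0.11]
1854 [0.4878 0.2905] 0.059
```

carry_out([
  {"tx": 1,"ty": 0.7,"tz": 15,"rx": 0,"ry": 0,"rz": 0,"jaw": 1},
  {"tx": 1,"ty": 0.7,"tz": 45,"rx": 0,"ry": 0,"rz": 0,"jaw": 1},
  {"tx": 1,"ty": 0.7,"tz": 75,"rx": 0,"ry": 0,"rz": 0,"jaw": 1},
  {"tx": 1,"ty": 0.7,"tz": 105,"rx": 0,"ry": 0,"rz": 0,"jaw": 1},
  {"tx": 1,"ty": 0.7,"tz": 125,"rx": 0,"ry": 0,"rz": 0,"jaw": 1},
])

```text
clock: 18.0
eef_pos: [0.4859, 0.2896, 0.087]
ee_rot: [[-0.295, 0.955, -0.002], [0.955, 0.295, -0.002], [-0.001, -0.003, -1.0]]
ft_force: [-0.1, 0.2, -3.3]
gripper_width: 0.0432
grip_force: 31.6
```

carry_out([
  {"tx": 0,"ty": 0,"tz": 5,"rx": 0,"ry": 0,"rz": 0,"jaw": 1},
  {"tx": 0,"ty": 0,"tz": 9,"rx": 0,"ry": 0,"rz": 0,"jaw": 1},
  {"tx": 0,"ty": 0,"tz": 12,"rx": 0,"ry": 0,"rz": 0,"jaw": 1},
  {"tx": 0,"ty": 0,"tz": 14,"rx": 0,"ry": 0,"rz": 0,"jaw": 1},
  {"tx": 0,"ty": 0,"tz": 15,"rx": 0,"ry": 0,"rz": 0,"jaw": 1},
])

```text
clock: 18.5
eef_pos: [0.4875, 0.2906, 0.0759]
ee_rot: [[-0.295, 0.955, 0.001], [0.955, 0.295, 0.001], [0.001, 0.001, -1.0]]
ft_force: [-0.1, -0.5, -3.1]
gripper_width: 0.0435
grip_force: 31.6
```

carry_out([
  {"tx": 0,"ty": 0,"tz": 1,"rx": 0,"ry": 0,"rz": 0,"jaw": 1},
  {"tx": 0,"ty": 0,"tz": 2,"rx": 0,"ry": 0,"rz": 0,"jaw": 1},
  {"tx": 0,"ty": 0,"tz": 3,"rx": 0,"ry": 0,"rz": 0,"jaw": 1},
  {"tx": 0,"ty": 0,"tz": 3,"rx": 0,"ry": 0,"rz": 0,"jaw": 1},
  {"tx": 0,"ty": 0,"tz": 3,"rx": 0,"ry": 0,"rz": 0,"jaw": 1},
])

```text
clock: 19.0
eef_pos: [0.4872, 0.2905, 0.0732]
ee_rot: [[-0.295, 0.955, 0.0], [0.955, 0.295, 0.001], [0.001, 0.0, -1.0]]
ft_force: [-3.9, -1.6, 5.5]
gripper_width: 0.0433
grip_force: 32.8
```

carry_out([
  {"tx": 0,"ty": 0,"tz": 0,"rx": 0,"ry": 0,"rz": 0,"jaw": -0.1},
  {"tx": 0,"ty": 0,"tz": 0,"rx": 0,"ry": 0,"rz": 0,"jaw": -0.4},
  {"tx": 0,"ty": 0,"tz": 0,"rx": 0,"ry": 0,"rz": 0,"jaw": -0.7},
  {"tx": 0,"ty": 0,"tz": 0,"rx": 0,"ry": 0,"rz": 0,"jaw": -1},
  {"tx": 0,"ty": 0,"tz": 0,"rx": 0,"ry": 0,"rz": 0,"jaw": -1},
])

```text
clock: 19.5
eef_pos: [0.4872, 0.2904, 0.0723]
ee_rot: [[-0.295, 0.955, 0.0], [0.955, 0.295, 0.0], [0.0, 0.0, -1.0]]
ft_force: [0.1, 0.1, -0.2]
gripper_width: 0.0853
grip_force: 0.0
```

carry_out([
  {"tx": 0,"ty": 0,"tz": -10,"rx": 0,"ry": 0,"rz": 0,"jaw": -1},
  {"tx": 0,"ty": 0,"tz": -35,"rx": 0,"ry": 0,"rz": 0,"jaw": -1},
  {"tx": 0,"ty": 0,"tz": -75,"rx": 0,"ry": 0,"rz": 0,"jaw": -1},
  {"tx": 0,"ty": 0,"tz": -115,"rx": 0,"ry": 0,"rz": 0,"jaw": -1},
  {"tx": 0,"ty": 0,"tz": -140,"rx": 0,"ry": 0,"rz": 0,"jaw": -1},
])

```text
clock: 20.0
eef_pos: [0.488, 0.2906, 0.2163]
ee_rot: [[-0.295, 0.956, 0.003], [0.956, 0.295, 0.003], [0.002, 0.004, -1.0]]
ft_force: [-0.3, 0.0, -0.4]
gripper_width: 0.0858
grip_force: 0.0
```

carry_out([
  {"tx": 0,"ty": 0,"tz": 0,"rx": 0,"ry": 0,"rz": 0,"jaw": -1},
  {"tx": 0,"ty": 0,"tz": 0,"rx": 0,"ry": 0,"rz": 0,"jaw": -1},
  {"tx": 0,"ty": 0,"tz": 0,"rx": 0,"ry": 0,"rz": 0,"jaw": -1},
  {"tx": 0,"ty": 0,"tz": 0,"rx": 0,"ry": 0,"rz": 0,"jaw": -1},
  {"tx": 0,"ty": 0,"tz": 0,"rx": 0,"ry": 0,"rz": 0,"jaw": -1},
])

```text
clock: 20.5
eef_pos: [0.4868, 0.2901, 0.2115]
ee_rot: [[-0.295, 0.955, -0.001], [0.955, 0.295, -0.001], [-0.001, -0.001, -1.0]]
ft_force: [-0.7, -0.5, -0.1]
gripper_width: 0.0857
grip_force: 0.0
```

```bash
python3 - <<'E'
from g import *
im,P=cloud('wrist');np.savez('w7',im=im,P=P);save('j.png',im[60:360,120:540],1.5)
x=gauge(im,P,(.4872,.2895),.06)
h=cv2.cvtColor(im,cv2.COLOR_RGB2HSV)
U=np.stack([(P[...,:2]-x[:2])@[np.cos(x[2]),np.sin(x[2])],(P[...,:2]-x[:2])@[-np.sin(x[2]),np.cos(x[2])],P[...,2]-.06],-1)*1e3
near=(abs(U[...,0])<30)&(abs(U[...,1])<45)&(U[...,2]>35)&(U[...,2]<90)
r=near&((h[...,0]<6)|(h[...,0]>174))&(h[...,1]>180);print('lever z',np.percentile(U[r][:,2],[5,50,95]))
b=near&(abs(h[...,0].astype(int)-112)<15)&(h[...,1]>110)
for s in(1,-1):
    k=b&(s*U[...,1]>5);print('pad y',np.percentile(U[k][:,1],[3,97]),k.sum())
im,P=cloud('top');h=cv2.cvtColor(im,cv2.COLOR_RGB2HSV)
m=(np.hypot(P[...,0]-.5933,P[...,1]+.0212)<.075)&(abs(P[...,2]-.125)<.005)&(h[...,1]>60)
from scipy.optimize import least_squares
Q=P[m];print('jar',least_squares(lambda t:(lambda q:np.maximum(.046-q,0)+np.maximum(q-.056,0))(np.hypot(*(Q[:,:2]-t).T)),(.593,-.021)).x.round(4),np.median(Q[:,2]))
E
```

```text
cross 3125 [487.5 291.9] 110.7 111.5 62.1 z 0.0652
fit [0.4872 0.2916] xaxis deg 17.05 mean err 0.0
blue 196 gauge frame lo [-10.1  22.   42.1] hi [12.1 28.6 44.7]
red 778 gauge frame lo [-17.7  -8.3  53.7] hi [20.5  9.6 58.5]
lever z [55.43454505 56.33356235 57.45939864]
pad y [22.03211854 28.64352318] 194Traceback (most recent call last):
  File "<stdin>", line 10, in <module>
    return _quantile_unchecked(
        a, q, axis, out, overwrite_input, method, keepdims, weights)
    return _ureduce(a,
                    func=_quantile_ureduce_func,
    ...<5 lines>...
                    overwrite_input=overwrite_input,
                    method=method)
    r = func(a, **kwargs)
    result = _quantile(arr,
                       quantiles=q,
    ...<2 lines>...
                       out=out,
                       weights=wgt)
    slices_having_nans = np.isnan(arr[-1, ...])
                                  ~~~^^^^^^^^^
IndexError: index -1 is out of bounds for axis 0 with size 0
```

View pics/j.png

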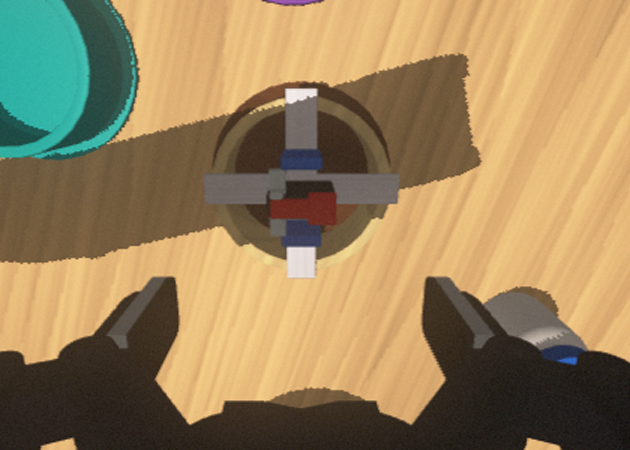

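The gauge lies level on its plywood stand (cross at (302,188)). The lever is down, with its top 56 mm up, and the pads have not moved since the jar. The gripper is clear, so I'm handing in.

```bash
python3 -c "
from cell import bot
print(bot.close_job())"
```

```text
the job is handed in; nothing more can be done
None
```

The gauge is back on its plywood stand, level, with the lever fully down and the plungers still locked at the terracotta jar's bore; the jar stayed upright on the turntable, and I handed the job in at about 21 s without getting a verdict back.

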